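# Shut the film dispenser and bolt its lid

### The arm

A 6-joint arm with a two-finger parallel gripper is mounted at the origin on a cart in front of the work surface, level with it; the furniture and walls round the work are solid. World frame = base frame: x ahead of the robot, y to its left, z up, the work surface at z = 0. Lengths are in mm, angles in rad, forces in N, time in s.
With the tool pointing down it reaches from about 325 to 900 mm from the base axis. Payload 6.1 kg.
Tool frame: the origin (TCP) lies midway between the tips of the shut fingers; the grasp point (between the pads) lies 19 mm behind it; z points along the fingers, y is the line along which they close (so a half turn about z gives the same grasp; the last joint's range is limited). The gripper opens to 87 mm and grips with 3 to 60 N. Pads are 19 mm wide; open, the fingers measure 117 mm over their backs; the gripper's body (75 mm by 190 mm) begins 51 mm behind the grasp point.
Start: joints at [-1.329, 0.22, 1.526, -0, 1.395, -0.126], TCP at [224.72, -583.195, 222.538] pointing down, gripper open.
Joint ranges: [-2.98, 2.98], [-0.91, 2.08], [0.09, 2.57], [-1.24, 4.39], [0.2, 2.65], [-2.68, 2.68]. Speed limits (rad/s): [2.57, 2.57, 3.01, 3.14, 3.14, 3.14].

### API

Orientations are given as a rotation vector (axis times angle).
In Python, from rig import manip, read_camera, calibration, workorder gives the robot as it stands.
- The arm moves only by the tool move_arm, never from a script. Its arguments are lists of equal length, an entry for each row: "rot": the turn, a rotation vector about the tool's x, y, z in rad, a list of three; "travel": the shift along the tool's x, y, z in cm, a list of three; "claw": the opening, from 0 (shut) to 1 (fully open). In form: {"rot": [[ax, ay, az], ...], "travel": [[tx, ty, tz], ...], "claw": [claw, ...]}. A call has 1 to 12 rows; each row shifts and turns the commanded pose from where the row before left it, along the tool's axes as they then stand; what a row does not reach is not made up. A row lasts 1/8 s, in which the tool goes at most 62.5 mm and 10.7 degrees, less where a joint would pass 70% of its speed; a pose out of reach is approached as far as the arm can. A call with a gripper value outside its range is refused whole. The fingers move at their own pace and stop on an object; "grip_force" is the grip in N (left out, the last holds). Time passes only in rows, so rows that do not move let the fingers close. It gives the time, the measured TCP pose, the force, the opening and the grip force at its end, in the units of the state.
- manip.get_obs(): the state, without advancing time (a new reading comes with each control period).
- read_camera(name): name is "scene" or "top"; returns the picture (400x640x3 uint8, red, green, blue); there is no depth.
- calibration(name): a dict with "intrinsics" (3x3 intrinsics, pixels), "rvec" (rotation vector, rad) and "tvec" (3), from world to camera coordinates, as OpenCV has them. Camera axes: x right, y down, z forward; pixel columns grow to the right and rows downward; lengths in mm; the calibration is good to about 2 mm. A picture is of the moment at which its call begins. calibration takes no time and is no camera call.
- workorder.sign_off(): hands the job in; it is judged then, once.
The state is a dict: "time_s": time; "qpos": joint angles; "joint_velocities": joint speeds; "effort": joint torques, N m; "ee_pos": TCP position; "tool_rot": TCP orientation; "ft_force": force on the tool from outside, world axes, zero at the start; "ft_torque": the same for the moment, N m; "gripper_width": opening from 0.0 (shut) to 1.0 (fully open); "finger_force": force on a finger pad.
Only numpy, scipy, OpenCV 4.12 (cv2) and the standard library are available. Lean on these libraries where they do the work, as an engineer would, in place of code of your own. Each camera call takes 0.05 s, during which the arm holds its last target. There are 200 camera calls.

### The job

A new roll of film is in and the dispenser's lid was left standing open. With the fingertips only, push the lid over towards you and gently down until it is fully shut, without slamming it; then push the red knob of the small bolt on the lid to the right (away from the middle of the lid) as far as it goes, so that the lid is locked. Grasp nothing, slide the bolt only once the lid is shut, leave the things standing round the dispenser where they are, and finish clear of everything.

Things in the scene. Friction and masses are not known exactly. Their poses are not given: they have to be found in the camera images.
- film_dispenser: Stainless film dispenser, a trough 383 mm long, 121 mm deep and 94 mm high with a white roll of film inside, fixed to the worktop. Origin: centre of its underside. Its z is up, its y points out of its long front (towards the robot, give or take), its x runs along the roll towards its left end as the robot sees it. The back edge carries the lid's hinge; the rim and roll stay below 87 mm.
- lid_hinge (a point): The middle of the lid's hinge line, fixed to the dispenser: 52 mm behind its middle (its y = -52 mm), 87 mm above the worktop. The hinge line runs along the dispenser's x. Axes as the dispenser's.
- lid_edge (a point): The middle of the lid's free edge, on its outer face, 110 mm from the hinge line; moves with the lid. The lid is a stiff 2 mm sheet, 358 mm long, 110 mm from hinge to free edge, with a lip 24 mm deep turned inwards at that edge; its outer face looks up when shut and away from the robot while the lid stands open, so that it is pushed from behind.
- film_dispenser_lid (a joint): Angle of the lid in rad: 0 shut (outer face level, 87 mm above the worktop), about 1.57 upright, stop at 1.69; starts at 0.9 to 1.35. The hinge is stiff (0.28 N m), so the lid stays where it is left; pushing at 70 mm from the hinge takes about 1 to 7 N.
- bolt_knob (a point): Centre of the top of the bolt's red knob, 16 mm across. The knob stands square to the lid's outer face, its top 46 mm above that face (133 mm above the worktop when the lid is shut), its red part the upper 25 mm. It lies 62 mm from the hinge line and 115 mm right of the lid's middle (dispenser x = -115 mm) when the bolt is drawn back, 155 mm when locked.
- staple_top (a point): Middle of the top of the steel staple fixed to the dispenser's right cheek (dispenser x = -195 mm), which takes the bolt's end; 107 mm above the worktop. Two guides for the 8 mm bolt are fixed on the lid at dispenser x = -169 and -52 mm and stand 17 mm above its outer face.
- bolt (a joint): Travel of the bolt in m: 0 drawn back, 0.040 fully home in the staple (stop), growing as the knob moves right, towards the dispenser's -x; starts at 0 to 0.008. It slides with about 2 N of friction and stays where it is left.
- post_foot (a point): Centre of the foot of the grey steel post of the shelf rack, 45 mm across (its foot collar 80 mm), rising 1.1 m from the worktop behind the dispenser. It is fixed; keep the gripper and wrist clear of it. The lid can be pushed anywhere along its length.
- mill_1: Salt mill, 44 mm across, 90 mm high, standing left of the dispenser. Origin: centre of its underside. Bystander.
- spice_jar_1: Spice jar with green cap, 46 mm across, 106 mm high, standing left of the dispenser. Origin: centre of its underside. Bystander.
- spice_jar_2: Spice jar with dark cap, 44 mm across, 105 mm high, standing left of the dispenser. Origin: centre of its underside. Bystander.
- order_bell: Counter bell, 84 mm across, 56 mm high, right of the dispenser. Origin: centre of its underside. Bystander.
- tape_1: Roll of tape lying flat, 96 mm across, 25 mm high, right of the dispenser. Origin: centre of its underside. Bystander.
- oil_brush: Red brush lying flat, 201 x 30 x 13 mm, behind the dispenser. Origin: centre of its underside. Bystander.

How it is judged (in metres and radians):
On the way, in this order (a step that is already met when the one before it is completed fails the run):
1. the lid is fully shut while the bolt is still drawn back (value of joint film_dispenser_lid below 0.05 rad and value of joint bolt below 0.015 m), for 0.2 s.
2. the bolt is fully home with the lid shut (value of joint film_dispenser_lid below 0.05 rad and value of joint bolt above 0.036 m), for 0.2 s.
At the end, for the whole second after the job is handed in: The lid is shut to within 0.05 rad, the bolt is home to within 4 mm of its stop, both are at rest, and every bystander is at rest within 20 mm of where it stood (all of step 2 and velocity of joint film_dispenser_lid below 0.05 rad/s and velocity of joint bolt below 0.01 m/s and distance of each of mill_1, spice_jar_1, spice_jar_2, order_bell, tape_1, oil_brush from where it was at the start of the episode below 0.02 m and linear speed of each of mill_1, spice_jar_1, spice_jar_2, order_bell, tape_1, oil_brush below 0.03 m/s); the robot touches nothing.
It fails at once if the bolt is pushed out (past 15 mm) while the lid is not shut (over 0.1 rad) (value of joint film_dispenser_lid above 0.1 rad and value of joint bolt above 0.015 m).
It fails at once if the lid is slammed (closes faster than 2.5 rad/s) (velocity of joint film_dispenser_lid below -2.5 rad/s).
It fails at once if the fingers press on the dispenser, lid or bolt with more than 90 N (contact force between the fingers and film_dispenser above 90 N).
It fails at once if a bystander is lifted, knocked over or shifted by more than 20 mm (distance of any of mill_1, spice_jar_1, spice_jar_2, order_bell, tape_1, oil_brush from where it was at the start of the episode above 0.02 m or angle between any of mill_1, spice_jar_1, spice_jar_2, order_bell, tape_1, oil_brush's own z axis and vertical above 0.35 rad).
It also fails if it takes over 48 s, if anything falls off the work surface, if the arm or the gripper's body presses on something with over 40 N, if the wrist force passes 120 N, or if a joint passes its speed limit or range.

## Working session

There is one attempt and no reset: what is moved stays moved. The work goes in short steps, Python scripts to look and compute and a tool call to move; the robot and the scene stay as the last step left them, time stands still between calls to the robot, and variables do not carry over. Pictures are saved under pics/ and viewed, at most 10 in all, crops included, and the job is handed in when it is done.

Besides the shell and the picture viewer there is one more tool, called after "Emit:" by a JSON object that holds its "op" and its "data". move_arm: Moves the arm, as the interface text tells. Its arguments: {"type":"object","properties":{"rot":{"type":"array","items":{"type":"array","items":{"type":"number"}}},"travel":{"type":"array","items":{"type":"array","items":{"type":"number"}}},"claw":{"type":"array","items":{"type":"number"}},"grip_force":{"type":"number"}},"required":["rot","travel","claw"]}

```bash
mkdir -p pics; python3 - <<'E'
from rig import manip, read_camera, calibration
import cv2
for n in("scene","top"):
    cv2.imwrite(f"pics/{n}0.png",cv2.resize(read_camera(n)[:,:,::-1],(800,500),interpolation=cv2.INTER_CUBIC)); c=calibration(n);print(n,c)
o=manip.get_obs();print(o)
E
```

```text
scene {'intrinsics': array([[460.82242959,   0.        , 324.42083051],
       [  0.        , 460.82242959, 195.89026153],
       [  0.        ,   0.        ,   1.        ]]), 'rvec': array([ 1.24404762, -2.39217896,  0.8497763 ]), 'tvec': array([ 410.52987179,  384.38432516, 1134.78478381])}
top {'intrinsics': array([[417.56872536,   0.        , 318.64720964],
       [  0.        , 417.56872536, 201.2526224 ],
       [  0.        ,   0.        ,   1.        ]]), 'rvec': array([ 2.11601269, -2.08884756,  0.23184037]), 'tvec': array([  95.9869412 ,  571.11379567, 1222.89164682])}
{'time_s': 0.1, 'qpos': array([-1.32913352e+00,  2.21162906e-01,  1.52749000e+00,  3.59831943e-05,
        1.39470883e+00, -1.26072933e-01]), 'joint_velocities': array([ 0.00099785, -0.0022115 , -0.00229652,  0.00031981,  0.00072007,
       -0.00158776]), 'effort': array([-2.33725168e-04, -4.95949495e+01, -3.88518620e+01,  7.01148016e-02,
        5.16650139e-02, -4.46564172e-05]), 'ee_pos': array([ 224.57863212, -582.65936438,  221.54051395]), 'tool_rot': array([-3.08690102e+00, -5.74055642e-01,  1.04908873e-04]), 'ft_force': array([0.05447403, 0.74702822, 0.41284944]), 'ft_torque': array([-3.60953100e-02, -8.06184048e-05,  6.86115083e-03]), 'finger_force': 0.0, 'gripper_width': 1.0009402319781562}
```

View pics/scene0.png

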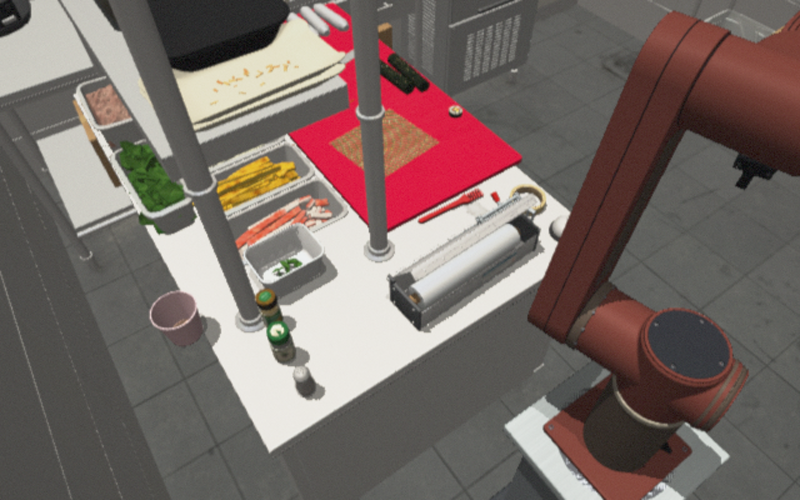

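View pics/top0.png

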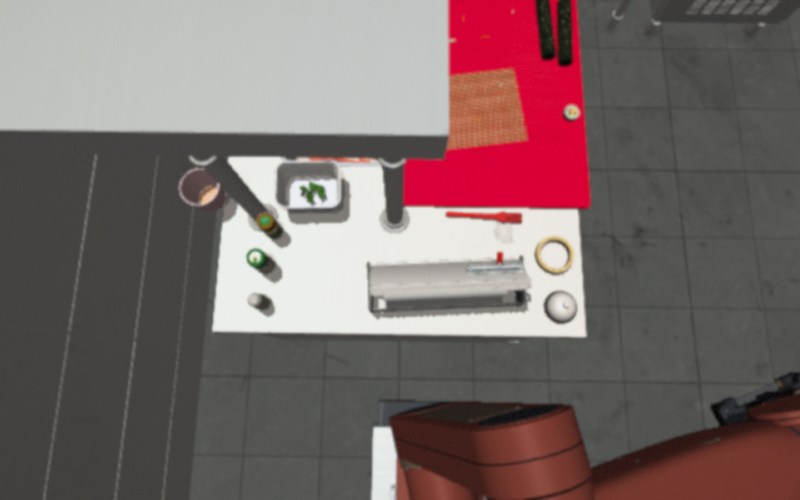

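The scene picture shows the lid standing open, post foot at about (378,248), and brush behind. The top picture shows the dispenser at (370–530, 260–315) with the knob at (500,257). Next, enlarged crops.

```bash
python3 - <<'E'
from rig import read_camera
import cv2
t=read_camera("top")[160:270,280:440,::-1];s=read_camera("scene")[145:263,300:460,::-1]
for n,i in(("top1",t),("scene1",s)): cv2.imwrite(f"pics/{n}.png",cv2.resize(i,None,fx=5,fy=5,interpolation=cv2.INTER_CUBIC))
E
```

```text
(no output)
```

View pics/top1.png

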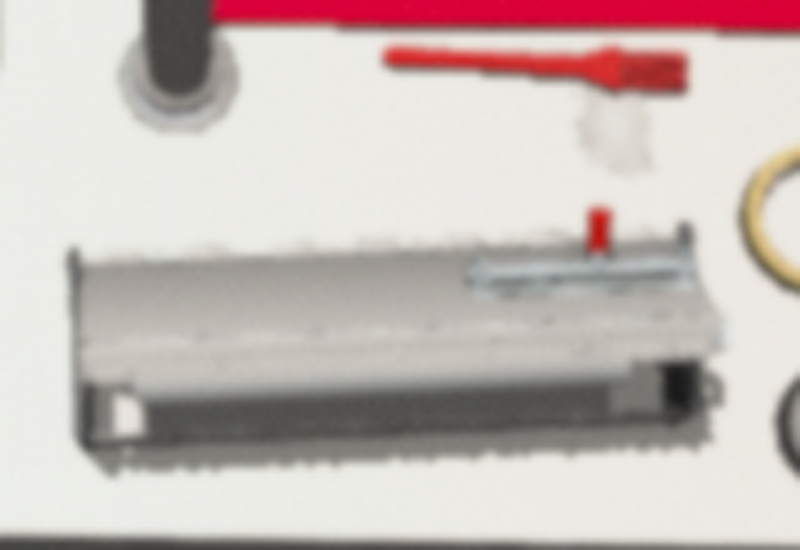

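View pics/scene1.png

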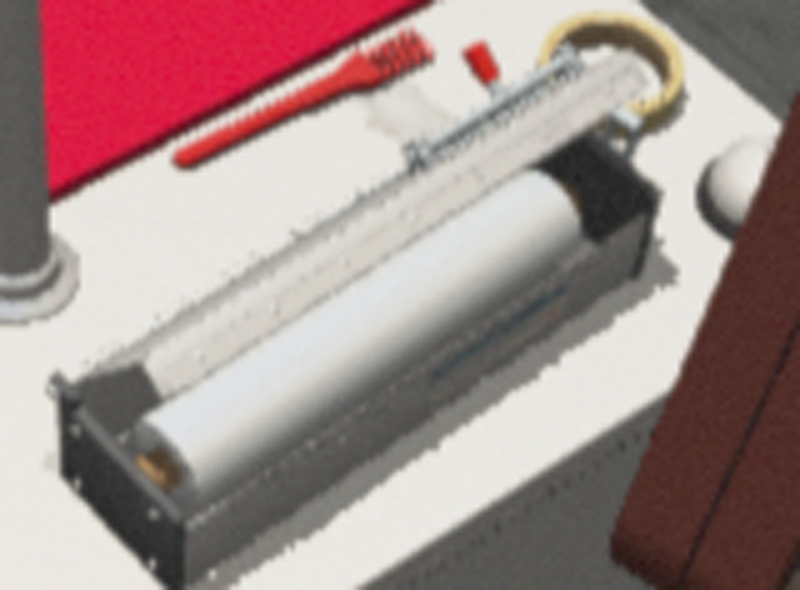

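Top crop: knob top at (600,212), front cheek corners (80,442) and (690,420), back cheek corners (72,252) and (685,226). Scene crop: knob top (473,47), staple (628,112), front top corners (183,522) and (658,195), lid right corner (640,62). Next, fit a pose to these.

```bash
cat > h.py <<'E'
import numpy as np, cv2
from rig import calibration
C={n:calibration(n) for n in("top","scene")}
OFF={"top":(280,160),"scene":(300,145)}
def proj(n,P):
    c=C[n];return cv2.projectPoints(np.float64(P).reshape(-1,1,3),c["rvec"],c["tvec"],c["intrinsics"],None)[0].reshape(-1,2)
def full(n,uv): return (np.array(uv)+.5)/5-.5+np.array(OFF[n])
def ray(n,px,z):
    c=C[n];R=cv2.Rodrigues(c["rvec"])[0];o=-R.T@c["tvec"].ravel()
    d=R.T@np.linalg.inv(c["intrinsics"])@np.array([px[0],px[1],1]);return o+d*(z-o[2])/d[2]
def world(p,X,Y,a):
    c,s=np.cos(a),np.sin(a);return np.array([X+c*p[0]-s*p[1],Y+s*p[0]+c*p[1],p[2]])
def lid(x,r,h,f): return (x,-52+r*np.cos(f)-h*np.sin(f),87+r*np.sin(f)+h*np.cos(f))
E
python3 - <<'E'
from h import *
from scipy.optimize import least_squares
def res(q,full_=False):
    X,Y,a,f,b,z,dy=q
    o=[("top",(600,212),lid(-115-b,62,46,f)),("scene",(473,47),lid(-115-b,62,46,f)),
    ("top",(600,254),lid(-115-b,62,17,f)),
    ("top",(80,442),(191.5,60.5,z)),("top",(692,420),(-191.5,60.5,z)),
    ("scene",(183,522),(191.5,60.5,z)),("scene",(658,195),(-191.5,60.5,z)),("scene",(640,275),(-191.5,60.5,0)),
    ("scene",(628,112),(-195,10,107)),("scene",(642,62),lid(-179,110,0,f)),
    ("top",(722,312),lid(-179,110,0,f)),("top",(80,345),lid(179,110,0,f)),
    ("top",(72,252),(191.5,-60.5+dy,94)),("top",(685,226),(-191.5,-60.5+dy,94)),("scene",(55,380),(191.5,-60.5+dy,94))]
    r=[proj(n,world(p,X,Y,a))[0]-full(n,u) for n,u,p in o]
    return np.array(r) if full_ else np.ravel(r)
s=least_squares(res,[500,-150,1.57,1.1,0,85,0],loss="soft_l1",x_scale=[10,10,.05,.1,5,5,5])
print(s.x.round(3));print(res(s.x,1).round(1))
X,Y,a,f,b=s.x[:5]
for nm,p in(("knob now",lid(-115-b,62,46,f)),("knobshut",(-115-b,10,133)),("locked",(-155,10,133)),("hinge",(0,-52,87)),("edge",lid(0,110,0,f)),("edgeL",lid(179,110,0,f))):print(nm,world(p,X,Y,a).round(1))
print("post",ray("scene",(378*.8,250*.8),5),ray("top",full("top",(180,85)),5))
print("brush",ray("top",full("top",(390,57)),8),ray("top",full("top",(685,75)),8))
print("bell",ray("top",(561*.8,306*.8),30),"tape",ray("top",(554*.8,255*.8),20))
E
```

```text
[493.959 -13.143   1.624   0.871   2.181  75.434  10.153]
[[ 0.4  0.2]
 [-0.6 -0.5]
 [-0.2  0.8]
 [-1.6  0. ]
 [ 4.3 -0.7]
 [-2.7  1.6]
 [ 2.  -0. ]
 [ 1.2 -0.3]
 [-1.7 -0.9]
 [-2.5 -1.8]
 [ 0.6  1.9]
 [ 0.4  0.4]
 [-1.4  0.3]
 [ 3.7  0.5]
 [-2.1 -0.4]]
knob now [ 547.4 -127.7  164.1]
knobshut [ 490.2 -130.7  133. ]
locked [ 492.2 -168.5  133. ]
hinge [545.9 -10.4  87. ]
edge [475.2 -14.1 171.2]
edgeL [465.7 164.6 171.2]
post [665.482909   119.11724726   5.        ] [665.66062734 114.66087243   5.        ]
brush [685.57264974 -22.51096396   8.        ] [ 675.75459774 -215.00024901    8.        ]
bell [ 444.65129103 -300.49168081   30.        ] tape [ 575.84442725 -293.00803754   20.        ]
```

```bash
cat > fit.py <<'E'
from h import *
from scipy.optimize import least_squares
def res(q,full_=False):
    X,Y,a,f,b,z,dy,L,fy=q
    o=[("top",(600,212),lid(-115-b,62,46,f)),("scene",(473,47),lid(-115-b,62,46,f)),
    ("top",(600,254),lid(-115-b,62,17,f)),
    ("top",(80,442),(L,fy,z)),("top",(692,420),(-L,fy,z)),
    ("scene",(183,522),(L,fy,z)),("scene",(658,195),(-L,fy,z)),("scene",(640,275),(-L,fy,0)),
    ("scene",(628,112),(-195,10,107)),("scene",(642,62),lid(-179,110,0,f)),
    ("top",(722,312),lid(-179,110,0,f)),("top",(80,345),lid(179,110,0,f)),
    ("top",(72,252),(L,-60.5+dy,94)),("top",(685,226),(-L,-60.5+dy,94)),("scene",(55,380),(L,-60.5+dy,94)),
    ("top",(468,275),lid(-50,62,17,f)),("scene",(412,148),lid(-50,62,17,f))]
    r=[proj(n,world(p,X,Y,a))[0]-full(n,u) for n,u,p in o]
    return np.array(r) if full_ else np.ravel(r)
s=least_squares(res,[500,-10,1.6,1.0,2,85,0,188,60],loss="soft_l1",x_scale=[10,10,.05,.1,5,5,5,5,5])
if __name__=="__main__":
    print(s.x.round(3));print(res(s.x,1).round(1).tolist())
    X,Y,a,f,b=s.x[:5]
    for nm,p in(("knob now",lid(-115-b,62,46,f)),("knobshut",(-115-b,10,133)),("locked",(-155,10,133)),("hinge",(0,-52,87)),("edge",lid(0,110,0,f)),("edgeL",lid(179,110,0,f))):print(nm,world(p,X,Y,a).round(1))
E
python3 fit.py
```

```text
[487.075 -11.283   1.629   0.931   4.266  80.778   3.232 183.839  55.039]
[[0.3, 0.7], [-0.3, -0.1], [-0.1, 1.6], [0.2, 0.5], [1.5, -0.6], [-0.5, -0.0], [0.1, 0.4], [-0.8, 1.3], [-0.8, 0.6], [-2.6, -2.3], [0.2, 2.0], [-0.4, 1.1], [0.4, 0.5], [0.2, 0.3], [-0.5, -1.2], [2.1, -1.5], [-0.8, -0.6]]
knob now [ 545.7 -127.4  164.2]
knobshut [ 484.  -130.9  133. ]
locked [ 486.  -166.6  133. ]
hinge [539.   -8.3  87. ]
edge [473.4 -12.1 175.2]
edgeL [463.  166.6 175.2]
```

Emit:
{"op": "move_arm", "data": {"rot": [[0,0,0.155],[0,0,0.155],[0,0,0]], "travel": [[0,0,-2],[0,0,-2],[0,0,0]], "claw": [0,0,0]}}

```text
time_s: 0.57
ee_pos: [225.0, -584.2, 264.4]
tool_rot: [3.137, 0.093, 0.001]
ft_force: [0.3, -0.2, 0.1]
gripper_width: 0.745
finger_force: 0.0
```

Emit:
{"op": "move_arm", "data": {"rot": [[0,0,0],[0,0,0],[0,0,0],[0,0,0],[0,0,0],[0,0,0],[0,0,0],[0,0,0],[0,0,0],[0,0,0],[0,0,0],[0,0,0]], "travel": [[2.5,-4.88,0],[2.5,-4.88,0],[2.5,-4.88,0],[2.5,-4.88,0],[2.5,-4.88,0],[2.5,-4.88,0],[2.5,-4.88,0],[2.5,-4.88,0],[2.5,-4.88,0],[2.5,-4.88,0],[2.5,-4.88,0],[2.5,-4.88,0]], "claw": [0,0,0,0,0,0,0,0,0,0,0,0]}}

```text
time_s: 2.08
ee_pos: [490.4, 20.6, 261.4]
tool_rot: [3.14, 0.097, -0.001]
ft_force: [1.2, -0.5, 1.1]
gripper_width: 0.005
finger_force: 0.0
```

Emit:
{"op": "move_arm", "data": {"rot": [[0,0,0],[0,0,0],[0,0,0],[0,0,0],[0,0,0],[0,0,0]], "travel": [[1,0,0],[0,0,3],[0,0,3],[0,0,2],[0,0,1],[0,0,0]], "claw": [0,0,0,0,0,0]}}

```text
time_s: 2.82
ee_pos: [499.8, 18.7, 171.7]
tool_rot: [-3.14, -0.091, 0.003]
ft_force: [0.1, 0.6, -0.2]
gripper_width: 0.0
finger_force: 0.0
```

```bash
python3 - <<'E'
from rig import read_camera
import cv2
t=read_camera("top")[160:270,280:440,::-1];s=read_camera("scene")[125:263,300:460,::-1]
im=cv2.resize(cv2.vconcat([t,s]),None,fx=2.4,fy=2.4,interpolation=cv2.INTER_CUBIC)
cv2.imwrite("pics/a2.png",im)
E
```

```text
(no output)
```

View pics/a2.png

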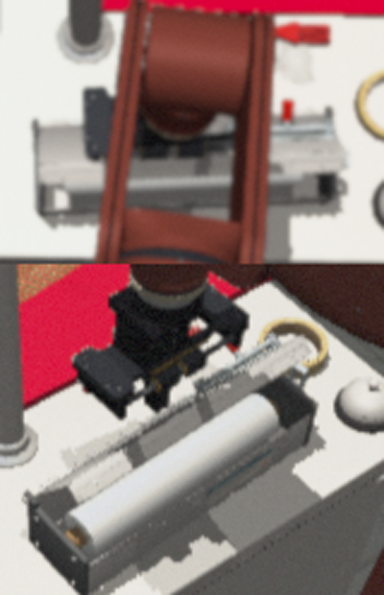

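The fingers are behind the lid's edge, with the lid still open. I'll push down now.

Emit:
{"op": "move_arm", "data": {"rot": [[0,0,0],[0,0,0],[0,0,0],[0,0,0],[0,0,0],[0,0,0],[0,0,0],[0,0,0]], "travel": [[0,0,0.6],[0,0,0.6],[0,0,0.6],[0,0,0.6],[0,0,0.6],[0,0,0.6],[0,0,0.6],[0,0,0.6]], "claw": [0,0,0,0,0,0,0,0]}}

```text
time_s: 3.92
ee_pos: [500.3, 19.3, 124.1]
tool_rot: [-3.14, -0.091, 0.0]
ft_force: [-0.0, -0.6, 2.4]
gripper_width: 0.007
finger_force: 1.0
```

Emit:
{"op": "move_arm", "data": {"rot": [[0,0,0],[0,0,0],[0,0,0],[0,0,0],[0,0,0]], "travel": [[0,0,0.5],[0,0,0.5],[0,0,0.5],[0,0,0.5],[0,0,0.3]], "claw": [0,0,0,0,0]}}

```text
time_s: 4.55
ee_pos: [500.0, 19.4, 101.0]
tool_rot: [-3.14, -0.091, 0.001]
ft_force: [-0.9, -0.3, 1.1]
gripper_width: 0.006
finger_force: 0.8
```

Emit:
{"op": "move_arm", "data": {"rot": [[0,0,0],[0,0,0],[0,0,0],[0,0,0],[0,0,0]], "travel": [[0,0,0.3],[0,0,0.3],[0,0,0.3],[0,0,0.2],[0,0,0.2]], "claw": [0,0,0,0,0]}}

```text
time_s: 5.18
ee_pos: [500.3, 19.4, 88.4]
tool_rot: [-3.14, -0.091, 0.0]
ft_force: [-0.5, 0.3, 1.7]
gripper_width: 0.005
finger_force: 0.7
```

Emit:
{"op": "move_arm", "data": {"rot": [[0,0,0],[0,0,0],[0,0,0]], "travel": [[0,0,0.1],[0,0,0.1],[0,0,0]], "claw": [0,0,0]}}

```text
time_s: 5.55
ee_pos: [500.3, 19.3, 88.0]
tool_rot: [3.14, 0.091, -0.001]
ft_force: [-6.6, -0.2, 13.2]
gripper_width: 0.002
finger_force: 6.6
```

Emit:
{"op": "move_arm", "data": {"rot": [[0,0,0],[0,0,0],[0,0,0],[0,0,0],[0,0,0]], "travel": [[0,0,0.1],[0,0,0],[0,0,-2],[0,0,-4],[0,0,0]], "claw": [0,0,0,0,0]}}

```text
time_s: 6.18
ee_pos: [503.2, 19.1, 149.1]
tool_rot: [3.139, 0.091, 0.012]
ft_force: [1.5, -0.7, -0.5]
gripper_width: 0.005
finger_force: 0.0
```

```bash
python3 - <<'E'
from rig import read_camera
import cv2
t=read_camera("top")[190:250,360:440,::-1];s=read_camera("scene")[130:190,370:450,::-1]
im=cv2.resize(cv2.hconcat([t,s]),None,fx=5,fy=5,interpolation=cv2.INTER_CUBIC)
cv2.imwrite("pics/a3.png",im)
E
```

```text
(no output)
```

View pics/a3.png

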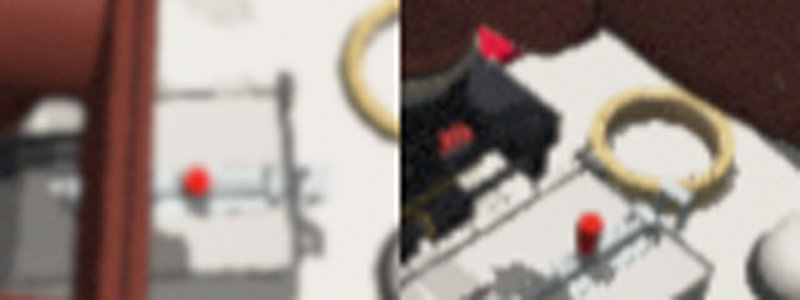

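The lid lies flat. The knob top is at (197,180) in the top crop and (590,222) in the scene half. I'll triangulate it.

```bash
python3 - <<'E'
from h import *
for z in(131,133,135):
    print(z,ray("top",((197.5)/5-.5+360,180.5/5-.5+190),z).round(1),ray("scene",(190.5/5-.5+370,222.5/5-.5+130),z).round(1))
E
```

```text
131 [ 485.8 -129.1  131. ] [ 483.5 -131.2  131. ]
133 [ 485.4 -128.7  133. ] [ 482.3 -129.8  133. ]
135 [ 485.1 -128.3  135. ] [ 481.1 -128.4  135. ]
```

Emit:
{"op": "move_arm", "data": {"rot": [[0,0,0],[0,0,0],[0,0,0],[0,0,0],[0,0,0],[0,0,0]], "travel": [[-0.9,3.6,0],[-0.9,3.6,0],[-0.7,3.6,0],[0,0,2],[0,0,1.5],[0,0,0]], "claw": [0,0,0,0,0,0]}}

```text
time_s: 7.02
ee_pos: [479.8, -89.0, 108.0]
tool_rot: [-3.138, -0.091, 0.007]
ft_force: [0.1, -0.3, -1.0]
gripper_width: 0.0
finger_force: 0.0
```

Emit:
{"op": "move_arm", "data": {"rot": [[0,0,0],[0,0,0],[0,0,0],[0,0,0],[0,0,0],[0,0,0],[0,0,0],[0,0,0]], "travel": [[0.3,0,-0.5],[0,0.6,0],[0,0.6,0],[0,0.6,0],[0,0.6,0],[0,0.6,0],[0,0.6,0],[0,0.6,0]], "claw": [0,0,0,0,0,0,0,0]}}

```text
time_s: 8.02
ee_pos: [487.1, -132.0, 115.5]
tool_rot: [-3.14, -0.091, 0.0]
ft_force: [0.5, 2.5, 1.4]
gripper_width: 0.01
finger_force: 1.0
```

Emit:
{"op": "move_arm", "data": {"rot": [[0,0,0],[0,0,0],[0,0,0]], "travel": [[0,0.4,0],[0,0.3,0],[0,0,0]], "claw": [0,0,0]}}

```text
time_s: 8.4
ee_pos: [487.5, -139.0, 115.5]
tool_rot: [3.14, 0.09, 0.0]
ft_force: [-0.1, 0.2, 1.0]
gripper_width: -0.0
finger_force: 0.2
```

Emit:
{"op": "move_arm", "data": {"rot": [[0,0,0],[0,0,0],[0,0,0]], "travel": [[0,0.3,0],[0,0.3,0],[0,0,0]], "claw": [0,0,0]}}

```text
time_s: 8.78
ee_pos: [487.8, -144.9, 115.5]
tool_rot: [3.14, 0.091, -0.0]
ft_force: [0.2, 1.1, 0.5]
gripper_width: 0.007
finger_force: 0.4
```

Emit:
{"op": "move_arm", "data": {"rot": [[0,0,0],[0,0,0],[0,0,0]], "travel": [[0,0.2,0],[0,0.2,0],[0,0,0]], "claw": [0,0,0]}}

```text
time_s: 9.15
ee_pos: [488.0, -148.8, 115.5]
tool_rot: [3.14, 0.091, -0.0]
ft_force: [0.5, 1.5, -0.4]
gripper_width: 0.006
finger_force: 0.6
```

Emit:
{"op": "move_arm", "data": {"rot": [[0,0,0],[0,0,0],[0,0,0]], "travel": [[0,0.2,0],[0,0.2,0],[0,0,0]], "claw": [0,0,0]}}

```text
time_s: 9.52
ee_pos: [488.1, -149.9, 115.3]
tool_rot: [-3.135, -0.091, 0.001]
ft_force: [0.6, 12.4, 3.9]
gripper_width: 0.006
finger_force: 6.2
```

Force has risen to 12 N, so the bolt is at its stop. I'll hold briefly, back off, rise and look.

Emit:
{"op": "move_arm", "data": {"rot": [[0,0,0],[0,0,0],[0,0,0],[0,0,0],[0,0,0],[0,0,0],[0,0,0],[0,0,0]], "travel": [[0,0.1,0],[0,0,0],[0,-1.0,0],[0,-0.8,0],[0,0,-4],[0,0,-5],[0,-5,-2],[0,-5,0]], "claw": [0,0,0,0,0,0,0,0]}}

```text
time_s: 10.52
ee_pos: [482.9, -35.8, 228.3]
tool_rot: [3.138, 0.087, 0.008]
ft_force: [0.3, 0.4, -0.2]
gripper_width: 0.008
finger_force: 0.0
```

```bash
python3 - <<'E'
from rig import read_camera,manip
import cv2
t=read_camera("top")[190:250,360:440,::-1];s=read_camera("scene")[130:190,370:450,::-1]
im=cv2.resize(cv2.hconcat([t,s]),None,fx=5,fy=5,interpolation=cv2.INTER_CUBIC)
cv2.imwrite("pics/a4.png",im);o=manip.get_obs();print(o["time_s"],o["ee_pos"],o["ft_force"])
E
```

```text
10.625 [481.38605881 -32.46464723 226.2372053 ] [-0.39367545 -0.94617233 -0.33869245]
```

View pics/a4.png

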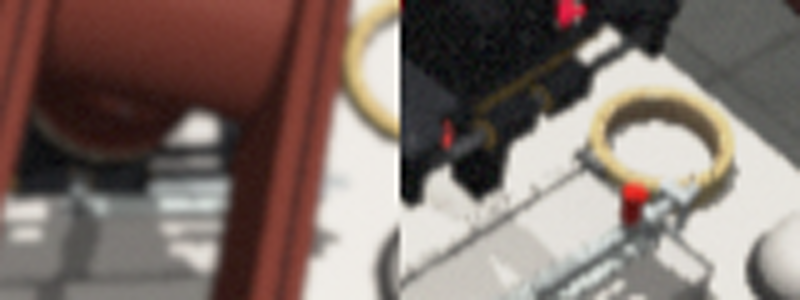

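The scene half shows the knob top moved right to about (635,191), next to the staple. I'll check its position.

```bash
python3 - <<'E'
from h import *
a=ray("scene",(235.5/5-.5+370,191.5/5-.5+130),133);b=ray("scene",(190.5/5-.5+370,222.5/5-.5+130),133);print(a,b,np.linalg.norm(a-b))
E
```

```text
[ 485.54960669 -167.42225234  133.        ] [ 482.34748249 -129.78765137  133.        ] 37.770581005703384
```

Emit:
{"op": "move_arm", "data": {"rot": [[0,0,0],[0,0,0],[0,0,0]], "travel": [[0,0,-2],[0,0,0],[0,0,0]], "claw": [0,0,0]}}

```text
time_s: 11.0
ee_pos: [481.4, -36.4, 244.9]
tool_rot: [3.14, 0.09, -0.001]
ft_force: [0.2, -0.1, 0.5]
gripper_width: 0.008
finger_force: 0.0
```

```bash
python3 -c "
from rig import workorder
print(workorder.sign_off())"
```

```text
the job is handed in; nothing more can be done
None
```

I shut the lid gently and pushed the bolt right to its stop (about 12 N at the end, knob measured at its locked position); the arm finished clear and I handed the job in at about 11 s, with no verdict returned and no final check of the bystanders' positions.

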